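Hang the tester magnifier on the display stand

ROBOT

A 6-joint arm with a two-finger parallel gripper is mounted at the origin on the work surface. World frame = base frame: x ahead of the robot, y to its left, z up, the work surface at z = 0. Lengths are in m, angles in rad, forces in N, time in s.
With the tool pointing down it reaches from about 0.3 to 0.875 m from the base axis. Payload 6.4 kg.
Tool frame: the origin (TCP) lies on the front face of the gripper's body, between the roots of the fingers; the fingertips stand 73 mm ahead of it and the grasp point (between the pads) lies ctrl.pinch_z ahead of it (ctrl.pinch_z is the distance from the TCP to the grasp point, in m); z points along the fingers, x is the direction in which the jaws open and shut, and the axes are right-handed (so a half turn about z gives the same grasp; the last joint's range is limited). The gripper opens to 85 mm and grips with 20 to 120 N. Pads are 22 mm wide; open, the fingers measure 114 mm over their backs; the gripper's body (76 mm by 85 mm) begins 54 mm behind the grasp point. The pads swing forward as they close: fully open they stand 13 mm farther back than shut.
Start: joints at [1.051, 0.181, 1.607, -0, 1.354, -0.206], TCP at [0.177, 0.547, 0.304] pointing down, gripper open.
Joint ranges: [-2.99, 2.99], [-0.89, 2.07], [0.3, 2.58], [-1.14, 4.28], [0, 2.63], [-3.12, 3.12]. Speed limits (rad/s): [2.57, 2.57, 3.01, 3.14, 3.14, 3.14].

INTERFACE

Orientations are given as a unit quaternion [w, x, y, z].
In Python, from bench import ctrl gives the robot as it stands.
- The arm moves only by the tool move_arm, never from a script. Its argument "rows" is text: rows parted by semicolons, each of 7 numbers parted by spaces: the shift along the tool's x, y, z in cm, then the turn, a rotation vector about the tool's x, y, z in degrees, then the opening, from 0 (shut) to 1 (fully open). In form: x y z rx ry rz grip; .... A call has 1 to 20 rows; each row shifts and turns the commanded pose from where the row before left it, along the tool's axes as they then stand; what a row does not reach is not made up. A row lasts 1/10 s, in which the tool goes at most 50 mm and 8.59 degrees, less where a joint would pass 70% of its speed; a pose out of reach is approached as far as the arm can. A call with a gripper value outside its range is refused whole. The fingers move at their own pace and stop on an object; the grip force is fixed at half the most. Time passes only in rows, so rows that do not move let the fingers close. It gives the time, the measured TCP pose, the force and the opening at its end, in the units of the state.
- ctrl.get_obs(): the state, without advancing time (a new reading comes with each control period).
- ctrl.camera(name): name is "scene" or "top" or "wrist"; returns a dict with "color" (400x640x3 uint8, blue, green, red), "fx", "fy", "cx", "cy" (pixels), "rvec" (rotation vector, rad) and "tvec" (3), from world to camera coordinates, as OpenCV has them. Camera axes: x right, y down, z forward; pixel columns grow to the right and rows downward; lengths in m; the calibration is good to about 2 mm. A picture is of the moment at which its call begins. There is no depth.
- ctrl.hand_in(): hands the job in, once; it reports no verdict.
Trained networks look in the newest picture that a camera, given by its name, has taken for a name from the list of things; names that differ only in an ending like _2 or _b are one class to them, and where a whole thing is asked for, a point or a joint stands for the part that bears it (a point fixed in the world has none). Each returns a list of dicts, best first, with "confidence" (0 to 1); they miss things now and then, are a little off and sometimes report something else, mostly with a low value. They report only what shows in the picture. A call takes as long as a camera call. They do not tell look-alikes from the thing itself.
- ctrl.look_for(camera, query): "bbox" ([left, top, right, bottom] in pixels, round what is visible of it).
- ctrl.trace(camera, query): "region" (400x640 bool, what is visible of it) and "bbox" ([left, top, right, bottom] in pixels, round what is visible of it).
The state is a dict: "time_s": time; "q": joint angles; "dq": joint speeds; "joint_efforts": joint torques, N m; "eef_pos": TCP position; "eef_rot": TCP orientation; "wrist_force": force on the tool from outside, world axes, zero at the start; "torque": the same for the moment, N m; "opening": opening from 0.0 (shut) to 1.0 (fully open).
Only numpy, scipy, OpenCV 4.12 (cv2) and the standard library are available. Lean on these libraries where they do the work, as an engineer would, in place of code of your own. Each camera call takes 0.05 s, during which the arm holds its last target.

TASK

Get the tester magnifier on show: first squeeze the red release lever on the display stand, raise the hook arm to its top notch and let go of the lever so that the arm stays up. Then push the magnifier's steel eye in through the snap hook's sprung gate until the gate has closed behind it, and let go, so that the magnifier hangs lens down, clear of the counter, without swinging about. Do not disturb the other things on the counter.

Things in the scene. Friction and masses are not known exactly. Their poses are not given: they have to be found in the camera images.
- stand_foot (a point): Fixed counter display stand: point on the counter under the axis of its upright square aluminium post (20 x 20 mm, 320 mm tall). White base plate 200 x 150 x 10 mm, 145 mm of it in front of the axis. Axes: z up, -x is the stand's front, where its hook arm points. Three notches 40 mm apart on the post's rear.
- hookarm (a joint): Height (m) of the black carriage on the post; it carries hook arm, snap hook and lever (350 g). 0 = lowest notch (start), 0.040 = middle, 0.080 = top notch, play about 1.5 mm, end stop at 0.084. A spring pawl locks it both ways; with the lever squeezed it slides freely; let go between notches the pawl rubs on the post and holds it loosely there, not locked.
- release (a joint): Angle (rad) of the red release lever: 0 = let go, 0.25 = squeezed, stop at 0.27; the pawl is out of the notch above about 0.19. It springs back by itself, but stops near 0.19 between notches; some 3 N at the blade to start, 8 N when squeezed.
- lever_grip (a point): Where to pinch, riding on the carriage, 75 mm to the stand's +y side of the post's axis; axes as the stand's. Two upright plates, 44 mm tall, 50 mm long (y), are squeezed together along x: fixed black grip, outer face 13 mm to -x of this point; red lever blade, outer face to +x, 13 mm off when squeezed, 25 mm when let go. The point is 2 mm above mid-height; free space above.
- hook_seat (a point): Steel snap hook under the arm's front end, rigid on the carriage: a closed loop of 7 mm wire in the stand's x-z plane, 50 x 90 mm. Point: inner bottom of its bow, 85 mm in front of the post's axis, 105 mm above the counter (185 mm at the top notch). Axes as the stand's. Inside reaches 18 mm to front and rear. Nose on the front (-x) side up to 17 mm above the point; arm 91 to 105 mm above.
- gate (a joint): Angle (rad) of the hook's brass gate on its front side: 0 = closed against the nose, up to 0.95. Hinged at its top (66 mm above, 17 mm in front of hook_seat), 48 mm long, opens inwards only (lower end to +x); 1 to 2 N near its lower end; springs shut. An eye pushed in above the nose (20 to 45 mm above hook_seat), then lowered inside, lets it snap shut.
- tester_grip (a point): Loose tester magnifier, about 110 g: brass lens rim 60 mm across, wooden handle and rigid steel eye in one line, 169 mm long, 16 mm thick, lying flat at the start. Point: middle of the handle (68 long x 22 wide x 16 mm thick), 8 mm above its underside. Axes: +x along the handle to the eye, -x to the lens, z up. It balances 20 to 30 mm from here towards the lens.
- tester_eye (a point): Middle of the end bar of the magnifier's steel eye, 74 mm from tester_grip along its +x. The eye is a flat loop of 6 mm wire in the plane of the lens, inside 37 mm long (along x) and 32 mm wide, starting at the handle's end. Axes as tester_grip.
- tester_lens (a point): Middle of the magnifier's lens, 62 mm from tester_grip along its -x.
- gamebox: Bystander: black upright game box, 125 x 35 x 170 mm, origin under its middle.
- glasscase: Bystander: dark green spectacle case, 155 x 58 x 36 mm, origin under its middle.
- carton: Bystander: orange display carton with sachets, 150 x 120 mm, 165 mm tall at the back, origin under its middle.
- pencup: Bystander: blue ceramic cup, 72 mm across and 100 mm tall, origin under its middle.
- cardpack: Bystander: flat dark blue pack of cards, 95 x 66 x 22 mm, origin under its middle.
- stapler: Bystander: red stapler, 140 x 46 x 37 mm, origin under its middle.
There are look-alikes about, which are no part of the job. What is shaped like the part that bears tester_grip but orange is not meant.

How it is judged:
By the outcome, as a careful person would: the job done as asked, in the order asked, and still so for the second after the job is handed in, with the robot touching nothing.
It also fails if it takes over 67 s, if anything falls off the work surface, if the arm or the gripper's body presses on something with over 40 N, if the wrist force passes 120 N, or if a joint passes its speed limit or range.

## Working session

There is one attempt and no reset: what is moved stays moved. The work goes in short steps, Python scripts to look and compute and a tool call to move; the robot and the scene stay as the last step left them, time stands still between calls to the robot, and variables do not carry over. Pictures are saved under pics/ and viewed, and the job is handed in when it is done.

Besides the shell and the picture viewer there is one more tool, called after "Call:" as name(argument=value, ...), one argument or row to a line, values as JSON. move_arm: Moves the arm, as the interface text tells. Its arguments: {"type":"object","properties":{"rows":{"type":"string"}},"required":["rows"]}

```bash
ls; mkdir -p pics; python3 - <<'E'
from bench import ctrl
import cv2
o=ctrl.get_obs()
print(o, ctrl.pinch_z)
for n in ["scene","top","wrist"]:
    c=ctrl.camera(n); cv2.imwrite(f"pics/{n}0.png",c["color"]); print(n,c["fx"],c["fy"],c["cx"],c["cy"],c["rvec"],c["tvec"])
    for q in ["stand_foot","lever_grip","hook_seat","gate","tester_grip","hookarm","release","gamebox","glasscase","carton","pencup","cardpack","stapler"]:
        try: print(n,q,[(([int(v) for v in d["bbox"]]),round(d["confidence"],2)) for d in ctrl.look_for(n,q)][:4])
        except Exception as e: print(q,e)
E
```

```text
pics
{'time_s': 0.0, 'q': array([ 1.05067789e+00,  1.81529196e-01,  1.60802170e+00, -2.13817184e-05,
        1.35378353e+00, -2.06277737e-01]), 'dq': array([-1.12555947e-03,  7.68698385e-04, -1.37026549e-03, -1.14242075e-03,
        7.57507809e-05,  1.18401325e-03]), 'joint_efforts': array([ 9.58140699e-04, -4.44871438e+01, -3.51331973e+01, -1.91262070e-04,
        9.11777315e-03,  1.05576390e-05]), 'eef_pos': array([0.17726805, 0.54654   , 0.30298408]), 'eef_rot': array([ 3.66382861e-04,  8.08921693e-01,  5.87915755e-01, -7.90135605e-04]), 'wrist_force': array([-0.10681318,  0.009428  ,  0.142247  ]), 'torque': array([-0.02893052,  0.0481745 , -0.05619051]), 'opening': 0.9985897553999695} 0.0539
scene 465.19500179188384 465.19500179188384 314.7240793652769 197.86620504527278 [ 1.69061456  2.04420239 -0.67133329] [ 0.10992669 -0.31430682  2.05125966]
scene stand_foot [([320, 209, 396, 282], 0.74)]
scene lever_grip [([347, 214, 396, 246], 0.88)]
scene hook_seat [([345, 212, 395, 245], 0.97)]
scene gate []
scene tester_grip [([283, 184, 301, 223], 0.86), ([239, 204, 269, 233], 0.61), (
[... 1125 characters left out ...]
335, 109, 374, 157], 0.67), ([180, 210, 209, 234], 0.29)]
top carton [([426, 199, 491, 260], 0.76), ([429, 143, 469, 173], 0.74), ([144, 137, 180, 185], 0.23)]
top pencup [([180, 211, 209, 234], 0.89)]
top cardpack [([225, 237, 262, 264], 0.86)]
top stapler [([428, 146, 472, 175], 0.57)]
wrist 310.0633216504431 310.0633216504431 324.71927825351 202.35047712160588 [-2.33285222 -1.69485632 -0.26171401] [-0.57587414 -0.03950638  0.37834697]
wrist stand_foot []
wrist lever_grip []
wrist hook_seat []
wrist gate []
wrist tester_grip []
wrist hookarm []
wrist release []
wrist gamebox []
wrist glasscase []
wrist carton []
wrist pencup []
wrist cardpack [([133, 382, 160, 396], 0.63)]
wrist stapler []
```

```bash
python3 - <<'E'
import cv2
t=cv2.imread("pics/top0.png"); cv2.imwrite("pics/top0c.png",cv2.resize(t[90:280,130:430],(800,507),interpolation=cv2.INTER_CUBIC))
t=cv2.imread("pics/scene0.png"); cv2.imwrite("pics/scene0c.png",cv2.resize(t[140:300,180:460],(800,457),interpolation=cv2.INTER_CUBIC))
E
```

```text
(no output)
```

View pics/top0c.png

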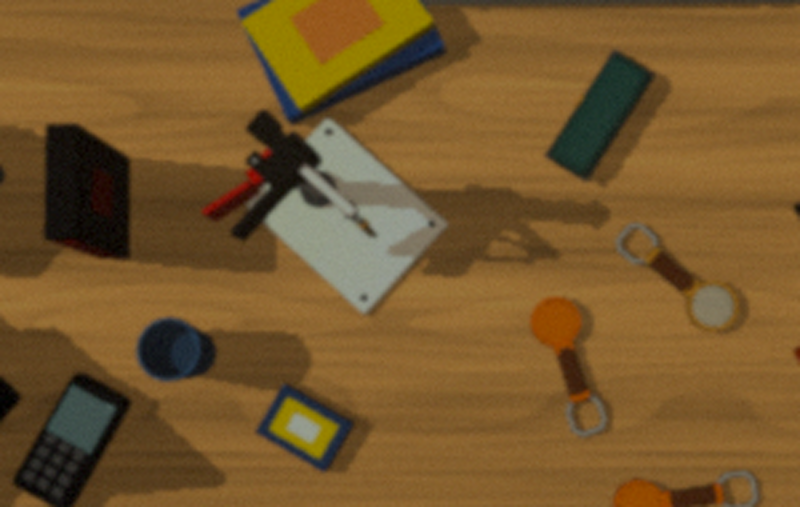

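View pics/scene0c.png

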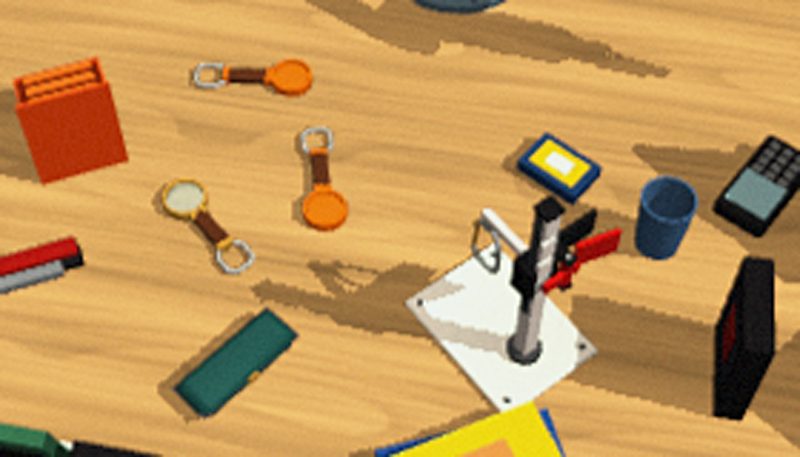

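```bash
ls; python3 -c "
import cv2;t=cv2.imread('pics/top0.png');cv2.imwrite('pics/a.png',t)"
```

```text
pics
```

View pics/a.png

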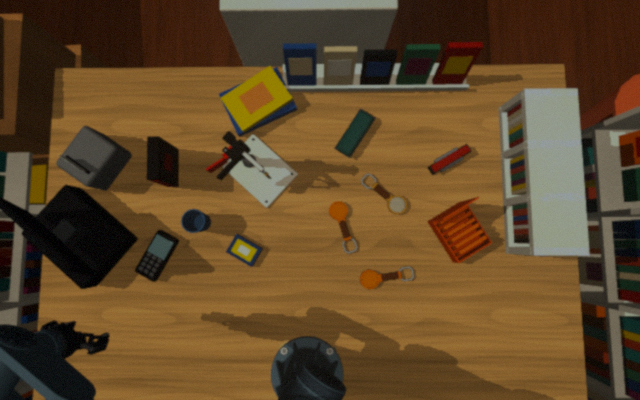

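```bash
cat > h.py <<'E'
import numpy as np, cv2
from scipy.spatial.transform import Rotation as R
def Kof(c): return np.array([[c["fx"],0,c["cx"]],[0,c["fy"],c["cy"]],[0,0,1.]])
def ray(c,uv):
    Rm=cv2.Rodrigues(np.array(c["rvec"],float))[0]; C=-Rm.T@np.array(c["tvec"])
    d=Rm.T@np.array([(uv[0]-c["cx"])/c["fx"],(uv[1]-c["cy"])/c["fy"],1.]); return C,d
def atz(c,uv,z):
    C,d=ray(c,uv); return C+d*(z-C[2])/d[2]
def proj(c,P):
    return cv2.projectPoints(np.array(P,float).reshape(-1,1,3),np.array(c["rvec"],float),np.array(c["tvec"],float),Kof(c),None)[0].reshape(-1,2)
def tri(obs):
    A=np.zeros((3,3));b=np.zeros(3)
    for c,uv in obs:
        C,d=ray(c,uv);d=d/np.linalg.norm(d);M=np.eye(3)-np.outer(d,d);A+=M;b+=M@C
    return np.linalg.solve(A,b)
T=dict(fx=413.83142919905987,fy=413.83142919905987,cx=311.26526334445583,cy=195.64598371301884,rvec=[2.15664181,-2.16034438,0.09700681],tvec=[-0.01524216,0.54446061,1.2746489])
S=dict(fx=465.19500179188384,fy=465.19500179188384,cx=314.7240793652769,cy=197.86620504527278,rvec=[1.69061456,2.04420239,-0.67133329],tvec=[0.10992669,-0.31430682,2.05125966])
def Rq(q): return R.from_quat([q[1],q[2],q[3],q[0]])
E
python3 - <<'E'
from h import *
np.set_printoptions(precision=4,suppress=True)
t=lambda x,y:(x/2.6667+130-.3,y/2.6667+90-.3)
s=lambda x,y:(x/2.857+180-.3,y/2.857+140-.3)
for n,p in dict(rear=(328,118),fl=(447,225),fr=(367,314)).items(): print(n,atz(T,t(*p),.01))
for n,p in dict(left=(405,303),right=(597,350)).items(): print(n,atz(S,s(*p),.01))
print("eyeend",atz(T,t(622,228),.008),"lens",atz(T,t(712,306),.008),"handle",atz(T,t(672,270),.008))
print("S eye",atz(S,s(245,268),.008),"lens",atz(S,s(185,199),.008),"handle",atz(S,s(211,229),.008))
print("post foot S",atz(S,s(525,352),.01))
for n,p in dict(cup=(175,350),card=(305,427),gcase=(600,115),olens1=(556,322),oeye1=(590,430)).items(): print(n,atz(T,t(*p),.01))
C,d=ray(T,(0,0));print("topcam",C); print("scenecam",ray(S,(0,0))[0])
c=cv2.Rodrigues(np.array([-2.33285222,-1.69485632,-0.26171401]))[0];tv=np.array([-0.57587414,-0.03950638,0.37834697])
C=-c.T@tv; Re=Rq([3.66382861e-04,8.08921693e-01,5.87915755e-01,-7.90135605e-04]).as_matrix()
p=np.array([0.17726805,0.54654,0.30298408]);print("wrist cam in tool",Re.T@(C-p)); print(Re.T@c.T)
E
```

```text
rear [0.749  0.1747 0.01  ]
fl [0.6164 0.0289 0.01  ]
fr [0.5089 0.1245 0.01  ]
left [0.619  0.0303 0.01  ]
right [0.6402 0.2747 0.01  ]
eyeend [ 0.6123 -0.1819  0.008 ] lens [ 0.5178 -0.2877  0.008 ] handle [ 0.5612 -0.2409  0.008 ]
S eye [ 0.6054 -0.1814  0.008 ] lens [ 0.5152 -0.2869  0.008 ] handle [ 0.5552 -0.2402  0.008 ]
post foot S [0.6597 0.1878 0.01  ]
cup [0.4662 0.3542 0.01  ]
card [0.3748 0.1967 0.01  ]
gcase [ 0.751  -0.1569  0.01  ]
olens1 [ 0.4989 -0.1015  0.01  ]
oeye1 [ 0.3712 -0.1406  0.01  ]
topcam [ 0.4055 -0.0381  1.325 ]
scenecam [1.4693 0.1616 1.4607]
wrist cam in tool [ 0.0009 -0.0758 -0.0702]
[[ 1.     -0.001   0.0023]
 [ 0.0002  0.9536  0.3009]
 [-0.0025 -0.3009  0.9536]]
```

```bash
cat >> h.py <<'E'
th=np.deg2rad(48.0); SX=np.array([np.cos(th),np.sin(th),0]); SY=np.array([-np.sin(th),np.cos(th),0]); AX=np.array([.660,.1855,0])
def st(x,y,z): return AX+SX*x+SY*y+np.array([0,0,z])
def plan(o,P,Rt):
    Rc=Rq(o["eef_rot"]); rv=(Rc.inv()*Rt).as_rotvec(degrees=True)
    d=np.array(P)-o["eef_pos"]
    np.set_printoptions(precision=3,suppress=True)
    print("rot first (tool deg):",rv,"|",np.linalg.norm(rv)); print("then shift cm in NEW tool axes:",100*Rt.inv().apply(d)," in OLD:",100*Rc.inv().apply(d), np.linalg.norm(d))
def frame(x,z):
    x=np.array(x,float);z=np.array(z,float);z/=np.linalg.norm(z);x=x-z*(x@z);x/=np.linalg.norm(x);return R.from_matrix(np.stack([x,np.cross(z,x),z],1))
E
python3 - <<'E'
from h import *
from bench import ctrl
o=ctrl.get_obs(); plan(o,st(0,.10,.37),frame(SX,[0,0,-1]))
E
```

```text
rot first (tool deg): [-0.     0.001 24.021] | 24.021402535728832
then shift cm in NEW tool axes: [ 5.427 50.044 -6.611]  in OLD: [-15.414  47.919  -6.611] 0.5076929451883755
```

Call:
move_arm(
  rows="0 0 -1.5 0 0 8 1; 0 0 -1.6 0 0 8 1; 0 0 -1.5 0 0 8 1; 0.3 3 -0.2 0 0 0 1; 0.4 4 -0.2 0 0 0 1; 0.4 4 -0.2 0 0 0 1; 0.4 4 -0.2 0 0 0 1; 0.4 4 -0.2 0 0 0 1; 0.4 4 -0.2 0 0 0 1; 0.5 4 -0.2 0 0 0 1; 0.5 4 -0.2 0 0 0 1; 0.5 4 -0.2 0 0 0 1; 0.5 4 -0.2 0 0 0 1; 0.5 4 -0.1 0 0 0 1; 0.4 4 -0.1 0 0 0 1; 0.2 3 0 0 0 0 1; 0 0 0 0 0 0 1; 0 0 0 0 0 0 1",
)

```text
time_s: 3.9
eef_pos: [0.5855, 0.2522, 0.3714]
eef_rot: [-0.0, 0.914, 0.406, -0.0]
wrist_force: [0.4, 1.5, -0.0]
opening: 0.998
```

```bash
python3 - <<'E'
from h import *
from bench import ctrl
import pickle
o=ctrl.get_obs(); plan(o,st(0,.10,.37),frame(SX,[0,0,-1])); print(o["time_s"],o["q"],o["eef_pos"])
c=ctrl.camera("wrist"); pickle.dump((o,c),open("w1.pkl","wb")); cv2.imwrite("pics/w1.png",c["color"])
E
```

```text
rot first (tool deg): [-0.047  0.032 -0.06 ] | 0.08300192577296295
then shift cm in NEW tool axes: [ 0.031 -0.004  0.143]  in OLD: [ 0.031 -0.004  0.143] 0.001462280788127701
3.9 [ 0.221  0.274  1.359  0.     1.509 -0.616] [0.586 0.252 0.371]
```

View pics/w1.png

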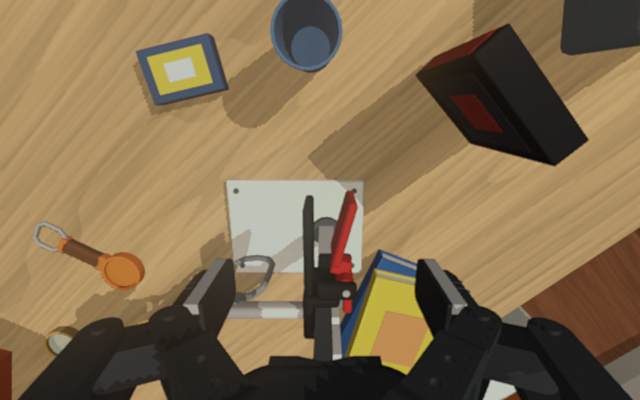

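```bash
python3 - <<'E'
from h import *
import pickle
o,c=pickle.load(open("w1.pkl","rb"))
im=c["color"]; cv2.imwrite("pics/w1c.png",cv2.resize(im[170:390,190:430],(720,660)[::1],interpolation=cv2.INTER_CUBIC)[:600])
def tost(p): d=np.array(p)-AX; return np.array([d@SX,d@SY,d[2]])
for uv in [(227,181),(362,180),(236,191),(355,190)]: print(uv,tost(atz(c,uv,.01)))
def aty(uv,y):
    C,d=ray(c,uv); C=tost(C); d=np.array([d@SX,d@SY,d[2]]); return C+d*(y-C[1])/d[1]
for uv in [(304,196),(313,196),(345,191),(356,193)]: print(uv,aty(uv,.100))
E
```

```text
(227, 181) [-0.13866027  0.07295834  0.01      ]
(362, 180) [0.05370483 0.07415826 0.01      ]
(236, 191) [-0.12711823  0.05817345  0.01      ]
(355, 190) [0.04414879 0.05943177 0.01      ]
(304, 196) [-0.01749941  0.1         0.17966914]
(313, 196) [-0.00960565  0.1         0.17970575]
(345, 191) [0.01947478 0.1        0.16328039]
(356, 193) [0.02901128 0.1        0.17017626]
```

View pics/w1c.png

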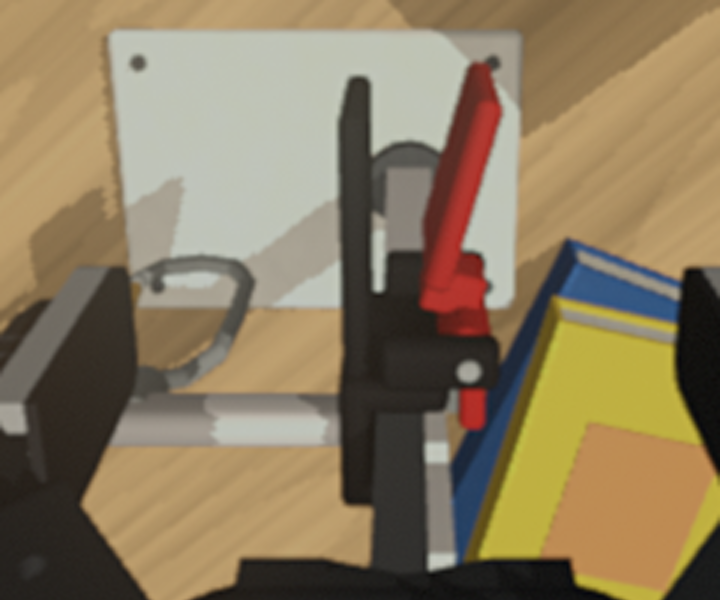

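```bash
cat >> h.py <<'E'
AX=AX+.0033*SX-.0015*SY
def tost(p): d=np.array(p)-AX; return np.array([d@SX,d@SY,d[2]])
def aty(c,uv,y):
    C,d=ray(c,uv); C=tost(C); d=np.array([d@SX,d@SY,d[2]]); return C+d*(y-C[1])/d[1]
def wcam(o,c): return c
E
python3 - <<'E'
from h import *
import pickle
o,c=pickle.load(open("w1.pkl","rb"))
k=lambda x,y:(x/3+190-.33,y/3+170-.33)
print(AX)
for p in [(108,31),(522,31)]: print(p,tost(atz(c,k(*p),.01)))
print("black far top",aty(c,k(347,78),.1),aty(c,k(370,80),.1))
for z in (.17,.18,.19): print(z,"bl mid",tost(atz(c,k(343,180),z)),"red far R",tost(atz(c,k(500,105),z)),"red near R",tost(atz(c,k(462,275),z)))
# hook outline
for p in [(200,258),(252,280)]: print("hook",[tost(ray(c,k(*p))[0]+ray(c,k(*p))[1]*0)][0], aty(c,k(*p),0))
E
```

```text
[0.66332285 0.18694868 0.        ]
(108, 31) [-0.14371467  0.0759167   0.01      ]
(522, 31) [0.05278282 0.07565017 0.01      ]
black far top [-0.02002752  0.1         0.17347041] [-0.01306893  0.1         0.17563163]
0.17 bl mid [-0.02217962  0.06567693  0.17      ] red far R [0.02635913 0.09033376 0.17      ] red near R [0.01572018 0.03240057 0.17      ]
0.18 bl mid [-0.02145305  0.0698107   0.18      ] red far R [0.02529298 0.09355686 0.18      ] red near R [0.01504697 0.03776337 0.18      ]
0.19 bl mid [-0.02072647  0.07394447  0.19      ] red far R [0.02422683 0.09677995 0.19      ] red near R [0.01437376 0.04312617 0.19      ]
hook [-0.00250729  0.17760042  0.44075392] [-0.08732193  0.          0.09475095]
hook [-0.00250729  0.17760042  0.44075392] [-0.06294923  0.          0.11346091]
```

```bash
python3 - <<'E'
from h import *
import pickle
o,c=pickle.load(open("w1.pkl","rb"))
k=lambda x,y:(x/3+190-.33,y/3+170-.33)
for n,p in dict(blackbot=(348,78),blacktop=(341,118),redbotL=(472,63),redbotR=(490,65),redtop=(500,105)).items(): print(n,aty(c,k(*p),.1))
for z in (.195,.2,.205): print(z,"bl",tost(atz(c,k(341,200),z)),"red far R",tost(atz(c,k(500,105),z)),"red near R",tost(atz(c,k(462,275),z)))
im=c["color"]; cv2.imwrite("pics/w1d.png",cv2.resize(im[180:280,280:380],(600,600),interpolation=cv2.INTER_CUBIC))
E
```

```text
blackbot [-0.01972828  0.1         0.1734718 ]
blacktop [-0.01935913  0.1         0.21086794]
redbotL [0.01851767 0.1        0.15663708]
redbotR [0.024003  0.1       0.1590463]
redtop [0.02316169 0.1        0.19999053]
0.195 bl [-0.02106896  0.06982971  0.195     ] red far R [0.02369376 0.0983915  0.195     ] red near R [0.01403715 0.04580756 0.195     ]
0.2 bl [-0.02069131  0.07202237  0.2       ] red far R [0.02316068 0.10000305 0.2       ] red near R [0.01370055 0.04848896 0.2       ]
0.205 bl [-0.02031366  0.07421502  0.205     ] red far R [0.02262761 0.1016146  0.205     ] red near R [0.01336394 0.05117036 0.205     ]
```

View pics/w1d.png

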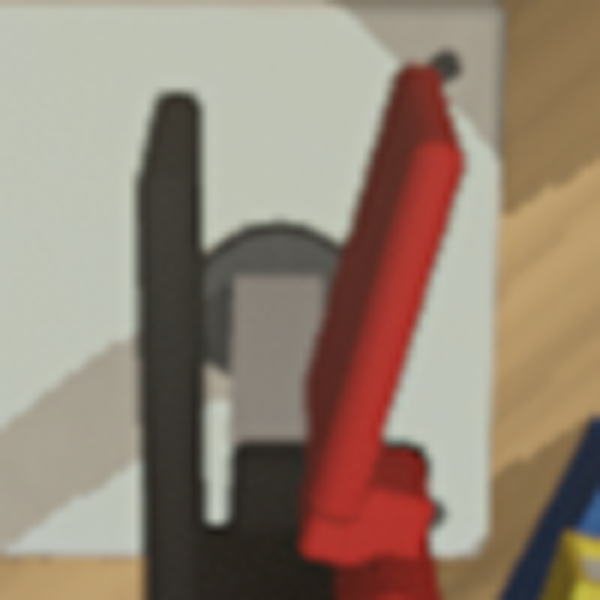

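```bash
python3 - <<'E'
from h import *
from bench import ctrl
o=ctrl.get_obs(); plan(o,st(-.007,.080,.235),frame(SX,[0,0,-1]))
E
```

```text
rot first (tool deg): [-0.048  0.027  0.009] | 0.055705671695881406
then shift cm in NEW tool axes: [-0.351  2.237 13.657]  in OLD: [-0.345  2.248 13.655] 0.13842956982645618
```

Call:
move_arm(
  rows="-0.15 1 0 0 0 0 1; -0.2 1.2 1 0 0 0 1; 0 0 2.5 0 0 0 1; 0 0 2.5 0 0 0 1; 0 0 2.5 0 0 0 1; 0 0 2.5 0 0 0 1; 0 0 1.8 0 0 0 1; 0 0 0.8 0 0 0 1; 0 0 0 0 0 0 0.45; 0 0 0 0 0 0 0.45; 0 0 0 0 0 0 0.45; 0 0 0 0 0 0 0.45",
)

```text
time_s: 5.15
eef_pos: [0.6003, 0.2358, 0.2378]
eef_rot: [0.0, 0.913, 0.407, 0.002]
wrist_force: [1.0, 1.6, 1.7]
opening: 0.444
```

```bash
python3 - <<'E'
from h import *
from bench import ctrl
o=ctrl.get_obs(); plan(o,st(-.007,.080,.235),frame(SX,[0,0,-1])); print(o["wrist_force"],ctrl.pinch_z)
c=ctrl.camera("wrist"); cv2.imwrite("pics/w2.png",c["color"])
E
```

```text
rot first (tool deg): [ 0.114 -0.201  0.03 ] | 0.232946969668045
then shift cm in NEW tool axes: [-0.12  -0.048  0.284]  in OLD: [-0.121 -0.049  0.283] 0.0031165135558816007
[0.991 1.608 1.711] 0.0539
```

View pics/w2.png

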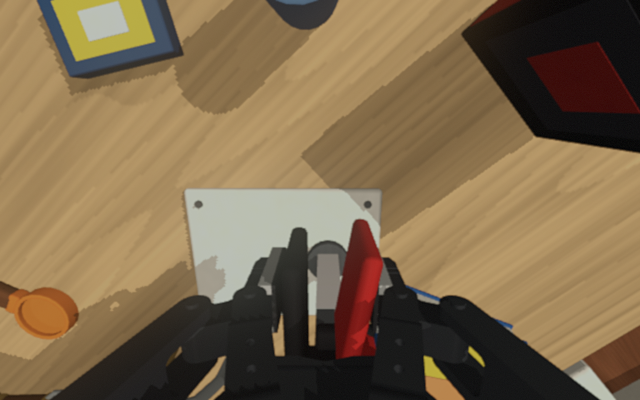

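Call:
move_arm(
  rows="-0.1 0 0.2 0 0 0 0.38; 0 0 0 0 0 0 0.33; 0 0 0 0 0 0 0.3; 0 0 0 0 0 0 0.28; 0 0 0 0 0 0 0.28; 0 0 0 0 0 0 0.28",
)

```text
time_s: 5.8
eef_pos: [0.5981, 0.233, 0.2351]
eef_rot: [0.001, 0.914, 0.407, -0.001]
wrist_force: [-6.4, -5.7, 10.6]
opening: 0.288
```

```bash
python3 - <<'E'
from h import *
from bench import ctrl
o=ctrl.get_obs(); print(tost(o["eef_pos"])); print(o["wrist_force"],o["opening"], SX@o["wrist_force"])
c=ctrl.camera("wrist"); cv2.imwrite("pics/w3.png",cv2.resize(c["color"][200:400,220:460],(720,600)))
E
```

```text
[-0.0094231   0.0793336   0.23514845]
[-6.35493286 -5.71864577 10.63061616] 0.2883380971885045 -8.502062094422069
```

View pics/w3.png

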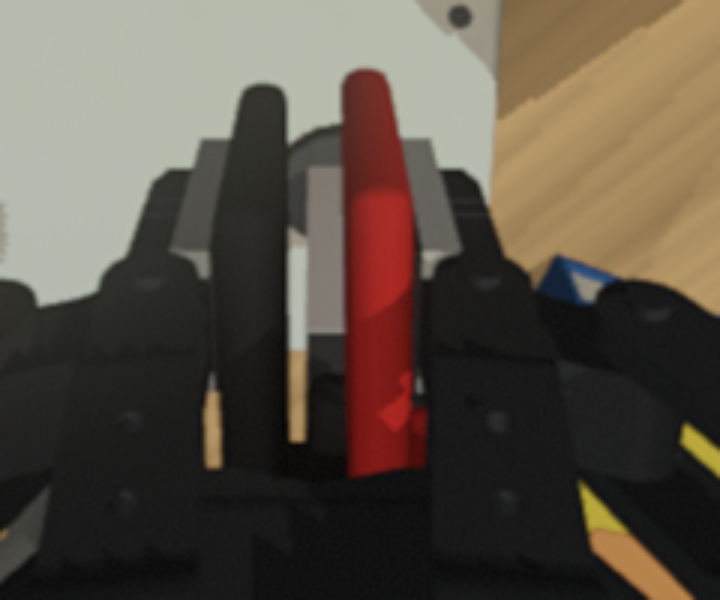

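Call:
move_arm(
  rows="0 0 -0.4 0 0 0 0.28; 0 0 -0.8 0 0 0 0.28; 0 0 -0.8 0 0 0 0.28; 0 0 -0.8 0 0 0 0.28; 0 0 -0.8 0 0 0 0.28; 0 0 -0.8 0 0 0 0.28; 0 0 -0.8 0 0 0 0.28; 0 0 -0.8 0 0 0 0.28; 0 0 -0.8 0 0 0 0.28; 0 0 -0.8 0 0 0 0.28; 0 0 -0.4 0 0 0 0.28; 0 0 0 0 0 0 0.28; 0 0 0 0 0 0 0.28; 0 0 0 0 0 0 0.28",
)

```text
time_s: 7.25
eef_pos: [0.5981, 0.233, 0.3124]
eef_rot: [0.001, 0.914, 0.407, -0.002]
wrist_force: [-0.6, -5.8, -2.7]
opening: 0.289
```

```bash
python3 - <<'E'
from h import *
from bench import ctrl
o=ctrl.get_obs(); print(tost(o["eef_pos"])); print(o["wrist_force"],o["opening"], SX@o["wrist_force"])
c=ctrl.camera("scene"); cv2.imwrite("pics/s4.png",cv2.resize(c["color"][140:300,260:460],(750,600),interpolation=cv2.INTER_CUBIC))
E
```

```text
[-0.00943122  0.07933158  0.31243854]
[-0.55371493 -5.78082913 -2.69341144] 0.28921358320932644 -4.666500862932603
```

View pics/s4.png

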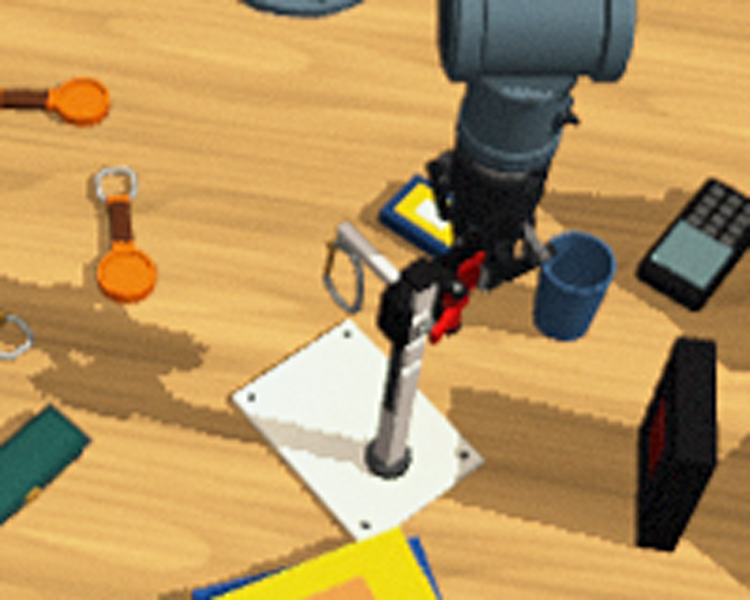

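Call:
move_arm(
  rows="0 0 -0.1 0 0 0 0.28; 0 0 -0.1 0 0 0 0.28; 0 0 -0.1 0 0 0 0.28; 0 0 0 0 0 0 0.28; 0 0 0 0 0 0 0.28",
)

```text
time_s: 7.8
eef_pos: [0.5981, 0.233, 0.3154]
eef_rot: [0.001, 0.914, 0.407, -0.002]
wrist_force: [-0.5, -5.9, -3.7]
opening: 0.287
```

Call:
move_arm(
  rows="0 0 -0.1 0 0 0 0.28; 0 0 -0.1 0 0 0 0.28; 0 0 -0.1 0 0 0 0.28; 0 0 0 0 0 0 0.28; 0 0 0 0 0 0 0.28",
)

```text
time_s: 8.3
eef_pos: [0.5981, 0.233, 0.3183]
eef_rot: [0.001, 0.914, 0.406, -0.002]
wrist_force: [0.0, -4.9, -2.8]
opening: 0.285
```

Call:
move_arm(
  rows="0 0 -0.1 0 0 0 0.28; 0 0 -0.1 0 0 0 0.28; 0 0 0 0 0 0 0.28; 0 0 0 0 0 0 0.28",
)

```text
time_s: 8.7
eef_pos: [0.5981, 0.233, 0.3204]
eef_rot: [0.001, 0.914, 0.406, -0.002]
wrist_force: [-0.9, -5.6, -3.3]
opening: 0.284
```

Call:
move_arm(
  rows="0 0 -0.1 0 0 0 0.28; 0 0 -0.1 0 0 0 0.28; 0 0 0 0 0 0 0.28; 0 0 0 0 0 0 0.28",
)

```text
time_s: 9.1
eef_pos: [0.5981, 0.233, 0.3224]
eef_rot: [0.001, 0.914, 0.406, -0.002]
wrist_force: [0.7, -5.7, -3.3]
opening: 0.286
```

```bash
python3 - <<'E'
from h import *
from bench import ctrl
c=ctrl.camera("wrist"); w=c["color"][200:400,220:460]
s=ctrl.camera("scene")["color"][190:270,330:430]
cv2.imwrite("pics/w5.png",np.hstack([cv2.resize(w,(480,400)),cv2.resize(s,(300,400)[::1] if 0 else (320,400))]))
E
```

```text
(no output)
```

View pics/w5.png

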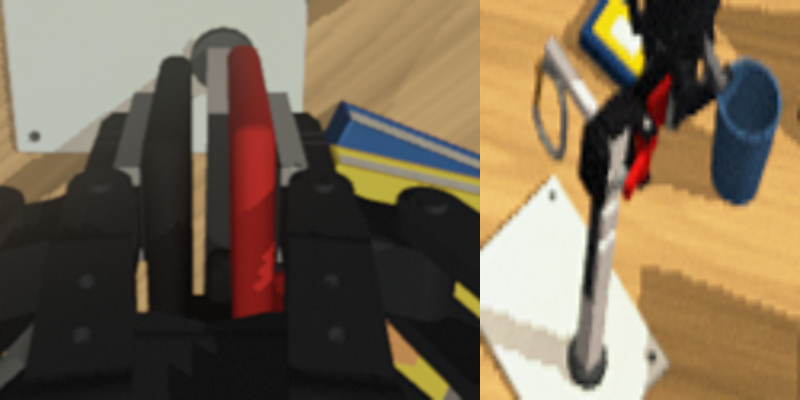

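```bash
python3 - <<'E'
from h import *
from bench import ctrl
c=ctrl.camera("wrist"); o=ctrl.get_obs(); print(o["eef_pos"],o["wrist_force"])
import pickle; pickle.dump((o,c),open("w5.pkl","wb"))
C,_=ray(c,(0,0)); print("cam",C)
c3=dict(c); Rm=cv2.Rodrigues(c["rvec"])[0]; C3=C+np.array([.5981,.233,.2351])-o["eef_pos"]; c3["tvec"]=-Rm@C3
print("w3 red bot",aty(c3,(341.7,224),.1)," red top",aty(c3,(348.5,263),.1), "black bot",aty(c3,(307,229),.1))
k=lambda x,y:(x/2+220,y/2+200)
print("now red bot",aty(c,k(243,45),.1)," red top",aty(c,k(256,126),.1),"black bot",aty(c,k(175,58),.1))
cv2.imwrite("pics/w6.png",cv2.resize(c["color"][200:300,280:380],(600,600),interpolation=cv2.INTER_CUBIC))
w3=cv2.imread("pics/w3.png"); cv2.imwrite("pics/w3b.png",cv2.resize(w3[0:300,180:480],(600,600),interpolation=cv2.INTER_CUBIC))
E
```

```text
[0.59805605 0.23301571 0.3223478 ] [-0.63225422 -5.78857075 -3.27772658]
cam [0.54233645 0.28499602 0.39167572]
w3 red bot [-0.00038264  0.1         0.16325042]  red top [0.00022613 0.1        0.20235281] black bot [-0.01694249  0.1         0.1696683 ]
now red bot [-0.00039545  0.1         0.24836514]  red top [3.09374027e-05 1.00000000e-01 2.89521616e-01] black bot [-0.01673272  0.1         0.25681077]
```

View pics/w6.png

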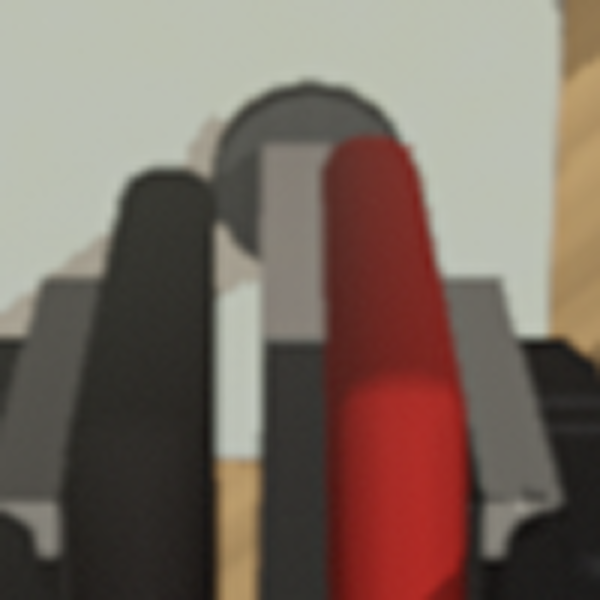

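View pics/w3b.png

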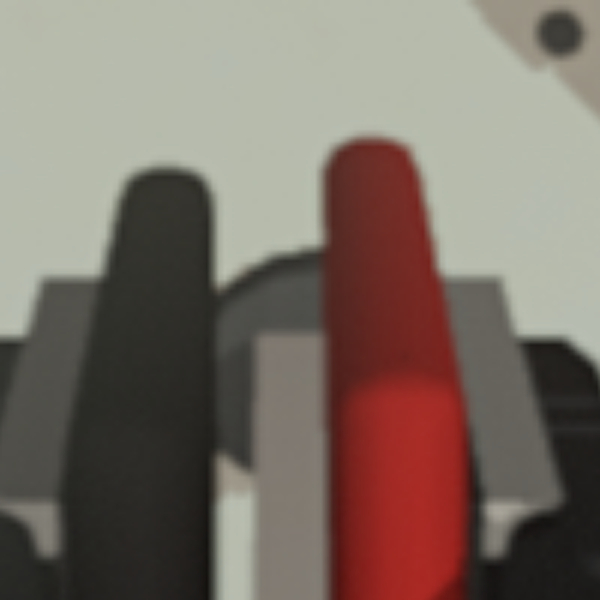

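Call:
move_arm(
  rows="0 0 -0.1 0 0 0 0.28; 0 0 -0.1 0 0 0 0.28; 0 0 0 0 0 0 0.28; 0 0 0 0 0 0 0.28",
)

```text
time_s: 9.65
eef_pos: [0.5981, 0.233, 0.3233]
eef_rot: [0.001, 0.914, 0.406, -0.002]
wrist_force: [0.8, -5.4, -7.0]
opening: 0.282
```

Call:
move_arm(
  rows="0 0 0.2 0 0 0 0.28; 0 0 0.15 0 0 0 0.28; 0 0 0.13 0 0 0 0.28; 0 0 0 0 0 0 0.28; 0 0 0 0 0 0 0.28",
)

```text
time_s: 10.15
eef_pos: [0.598, 0.233, 0.3194]
eef_rot: [0.001, 0.914, 0.406, -0.002]
wrist_force: [-0.4, -6.0, -3.6]
opening: 0.287
```

Now at 0.0801; let the lever go.

Call:
move_arm(
  rows="0 0 0 0 0 0 0.34; 0 0 0 0 0 0 0.4; 0 0 0 0 0 0 0.46; 0 0 0 0 0 0 0.55; 0 0 0 0 0 0 0.8; 0 0 0 0 0 0 1; 0 0 0 0 0 0 1; 0 0 0 0 0 0 1",
)

```text
time_s: 10.95
eef_pos: [0.5986, 0.2345, 0.3213]
eef_rot: [0.0, 0.913, 0.407, -0.0]
wrist_force: [-0.3, -0.0, 0.1]
opening: 1.001
```

```bash
python3 - <<'E'
from h import *
from bench import ctrl
c=ctrl.camera("wrist"); o=ctrl.get_obs(); print(tost(o["eef_pos"]),o["wrist_force"],o["opening"])
cv2.imwrite("pics/w7.png",cv2.resize(c["color"][200:300,280:380],(600,600),interpolation=cv2.INTER_CUBIC))
k=lambda x,y:(x/6+280,y/6+200)
E
```

```text
[-0.00799001  0.07992665  0.32124722] [-0.06066715 -0.7267475   1.07687178] 1.0044312393017876
```

View pics/w7.png

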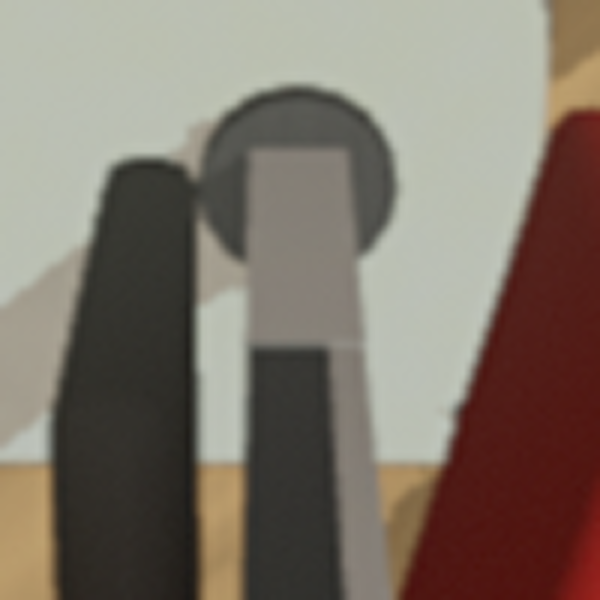

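```bash
python3 - <<'E'
from h import *
from bench import ctrl
c=ctrl.camera("wrist"); o=ctrl.get_obs()
cv2.imwrite("pics/w8.png",c["color"][180:400,200:460])
k=lambda x,y:(x/6+280,y/6+200)
print("red botL",aty(c,k(562,112),.1),"blackbotL",aty(c,k(112,162),.1),"black botR",aty(c,k(190,165),.1))
# magnifier target
e=np.array([.609,-.1817]); l=np.array([.5165,-.2873]); u=(e-l)/np.linalg.norm(e-l); print("len",np.linalg.norm(e-l),"yaw",np.degrees(np.arctan2(u[1],u[0])), "grip",l+u*.062)
g=l+u*.062
v=np.array([u[1],-u[0],0]) 
print("frame opts"); 
plan(o,[g[0],g[1],.32],frame(v,[0,0,-1])); plan(o,[g[0],g[1],.32],frame(-v,[0,0,-1]))
E
```

```text
red botL [0.01831868 0.1        0.24033909] blackbotL [-0.01950329  0.1         0.2517656 ] black botR [-0.01322161  0.1         0.25240467]
len 0.1403837953611456 yaw 48.78335941566171 grip [ 0.55735229 -0.24066214]
frame opts
rot first (tool deg): [ 0.009  0.007 89.234] | 89.23429894401781
then shift cm in NEW tool axes: [28.207 38.46   0.118]  in OLD: [-38.08   28.719   0.125] 0.47695680476616736
rot first (tool deg): [ -0.007   0.009 -90.766] | 90.76570200928052
then shift cm in NEW tool axes: [-28.207 -38.46    0.118]  in OLD: [-38.08   28.719   0.125] 0.47695680476616736
```

View pics/w8.png

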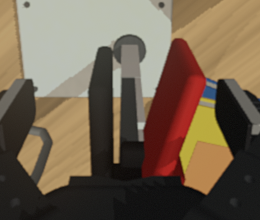

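Call:
move_arm(
  rows="0 0 -2 0 0 0 1; 0 0 -3.5 0 0 0 1; 0 0 -3.5 0 0 0 1; 0 0 -2 0 0 0 1; 0 0 0 8 0 0 1; 0 0 0 8 0 0 1; 0 0 0 0 0 0 1",
)

```text
time_s: 11.75
eef_pos: [0.5998, 0.2327, 0.4297]
eef_rot: [-0.128, 0.905, 0.401, -0.058]
wrist_force: [0.1, -0.8, 0.4]
opening: 1.004
```

```bash
python3 - <<'E'
from h import *
from bench import ctrl
o=ctrl.get_obs(); print(o["q"],o["eef_pos"],o["eef_rot"]); print(Rq(o["eef_rot"]).as_matrix())
E
```

```text
[ 0.1050537   0.34629983  1.17379496  0.21356668  1.80822527 -0.69883811] [0.59980976 0.23271741 0.42968402] [-0.12798036  0.90508812  0.40136948 -0.05778453]
[[ 0.67112697  0.71175893 -0.20733501]
 [ 0.74134008 -0.64504713  0.18528111]
 [-0.00186537 -0.27805291 -0.96056395]]
```

```bash
cat > fk.py <<'E'
from h import *
from scipy.optimize import least_squares
def fk(q,p):
    a1,d1,L2,a3,L4,off,L6,offw,c=p
    Ry=lambda a:R.from_rotvec([0,a,0]);Rz=lambda a:R.from_rotvec([0,0,a])
    Rr=Rz(q[0]);P=Rr.apply([a1,off,d1]);Rr=Rr*Ry(q[1]);P=P+Rr.apply([0,0,L2]);Rr=Rr*Ry(q[2]);P=P+Rr.apply([a3,0,L4])
    Rr=Rr*Rz(SG[0]*q[3]);P=P+Rr.apply([0,offw,0]);W=P.copy();Rr=Rr*Ry(q[4]);P=P+Rr.apply([0,0,L6]);Rr=Rr*Rz(SG[1]*q[5]+c)
    return P,Rr,W
SG=[1,1]
E
python3 - <<'E'
import fk; from fk import *
import pickle,itertools
from bench import ctrl
o=ctrl.get_obs(); D=[(o["q"],o["eef_pos"],o["eef_rot"])]
for f in("w1.pkl","w5.pkl"):
    x=pickle.load(open(f,"rb"))[0];D.append((x["q"],x["eef_pos"],x["eef_rot"]))
D.append((np.array([1.05067789,.181529196,1.6080217,0,1.35378353,-.206277737]),np.array([0.17726805,0.54654,0.30298408]),np.array([3.66e-4,.80892,.587916,-7.9e-4])))
pickle.dump(D,open("D.pkl","wb"))
for s in itertools.product([1,-1],[1,-1]):
    fk.SG[:]=s
    def res(p):
        r=[]
        for q,P,Q in D:
            a,b,_=fk.fk(q,p); r+=list((a-P)*10)+list((Rq(Q).inv()*b).as_rotvec())
        return np.array(r+list(1e-4*(p-p0)))
    best=None
    for c in (0,1.57,3.14,-1.57):
        p0=np.array([0,.2,.4,0,.4,.118,.25,0.0,c])
        for ow in (0,.1):
            p1=p0.copy();p1[7]=ow;p1[5]-=ow
            S=least_squares(res,p1)
            if best is None or S.cost<best.cost: best=S
    print(s,best.cost,best.x.round(4))
E
```

```text
Traceback (most recent call last):
AttributeError: 'function' object has no attribute 'SG'
```

```bash
cat > fit.py <<'E'
from fk import *
import pickle,itertools
def dofit(D,verbose=True):
    B=None
    for s in itertools.product([1,-1],[1,-1]):
        SG[:]=s
        def res(p):
            r=[]
            for q,P,Q in D:
                a,b,_=fk(q,p); r+=list((a-P)*10)+list((Rq(Q).inv()*b).as_rotvec())
            return np.array(r+list(1e-4*(p-p0)))
        for c in (0,1.57,3.14,-1.57):
            p0=np.array([0,.2,.4,0,.4,.118,.25,0.0,c])
            for ow in (0,.1):
                p1=p0.copy();p1[7]=ow;p1[5]-=ow
                S=least_squares(res,p1)
                if B is None or S.cost<B[0]: B=(S.cost,s,S.x)
        if verbose: print(s,B[0],B[1],B[2].round(4))
    return B
E
python3 - <<'E'
from fit import *
from bench import ctrl
o=ctrl.get_obs(); D=[(o["q"],o["eef_pos"],o["eef_rot"])]
for f in("w1.pkl","w5.pkl"):
    x=pickle.load(open(f,"rb"))[0];D.append((x["q"],x["eef_pos"],x["eef_rot"]))
D.append((np.array([1.05067789,.181529196,1.6080217,0,1.35378353,-.206277737]),np.array([0.17726805,0.54654,0.30298408]),np.array([3.66e-4,.80892,.587916,-7.9e-4])))
pickle.dump(D,open("D.pkl","wb"))
dofit(D)
g=np.array([0.55735229,-0.24066214]); u=np.array([np.cos(np.radians(48.8)),np.sin(np.radians(48.8))]); v=np.array([u[1],-u[0],0])
plan(o,[g[0]-.05*u[0]*0,g[1],.30],frame(v,[0,0,-1]))
E
```

```text
(1, 1) 1.3004129951521804e-09 (1, 1) [ 0.      0.3134  0.4382  0.0855  0.5145  0.1178  0.2463 -0.      3.1416]
(1, -1) 1.3004129951521804e-09 (1, 1) [ 0.      0.3134  0.4382  0.0855  0.5145  0.1178  0.2463 -0.      3.1416]
(-1, 1) 1.3004129951521804e-09 (1, 1) [ 0.      0.3134  0.4382  0.0855  0.5145  0.1178  0.2463 -0.      3.1416]
(-1, -1) 1.3004129951521804e-09 (1, 1) [ 0.      0.3134  0.4382  0.0855  0.5145  0.1178  0.2463 -0.      3.1416]
rot first (tool deg): [-12.665  12.621  88.389] | 90.17956622759365
then shift cm in NEW tool axes: [27.986 38.414 12.968]  in OLD: [-37.919  31.119   4.566] 0.49265482747876177
```

```bash
cat >> fk.py <<'E'
PP=np.array([0,.3134,.4382,.0855,.5145,.1178,.2463,0,np.pi])
LO=np.array([-2.99,-.89,.3,-1.14,0,-3.12]);HI=np.array([2.99,2.07,2.58,4.28,2.63,3.12])
def ik(P,Rt,q0,tries=30):
    rng=np.random.default_rng(0);best=None
    for i in range(tries):
        s=q0 if i==0 else np.clip(q0+rng.normal(0,.5,6),LO+.01,HI-.01)
        f=lambda q:(lambda a:np.r_[(a[0]-P)*10,(Rt.inv()*a[1]).as_rotvec()])(fk(q,PP))
        S=least_squares(f,np.clip(s,LO+.01,HI-.01),bounds=(LO,HI))
        if S.cost<1e-8:
            d=np.abs(S.x-q0).sum()
            if best is None or d<best[1]: best=(S.x,d)
            if i==0: break
    return None if best is None else best[0]
E
python3 - <<'E'
from fk import *
q=np.array([-.6,.35,1.3,0,1.5,.1])
P=np.array([.557,-.2407,.2]); Rd=frame(-SY,[0,0,-1])
q=ik(P,Rd,q); print("pick hover",q)
for ang in (0,20,40,60,75,90):   # pitch up
    a=np.radians(ang); z=SX*np.sin(a)+np.array([0,0,-np.cos(a)]); Rt=frame(-SY,z)
    q=ik(np.array([.46,-.10,.25]),Rt,q); print(ang,q)
    if q is None: break
for ang in (90,80,70):
  a=np.radians(ang); z=SX*np.sin(a)+np.array([0,0,-np.cos(a)]); Rt=frame(-SY,z); up=SX*np.cos(a)+np.array([0,0,np.sin(a)])
  qq=q
  for bx in (-.16,-.12,-.085):
    bar=st(bx,0,.215); P=bar-up*.074-z*.069
    qq=ik(P,Rt,q if qq is None else qq); print(ang,bx,P,qq, None if qq is None else ("wrist",fk(qq,PP)[2]))
E
```

```text
pick hover [-6.03279014e-01  3.58195977e-01  1.60893079e+00 -4.19052409e-13
  1.17446589e+00  1.29759271e-01]
0 [-4.66991007e-01  2.20597643e-03  1.91542492e+00 -1.73452019e-09
  1.22396176e+00  2.66047279e-01]
20 [-0.65708751 -0.06339781  2.01202998  0.37600659  1.19094428 -0.06454443]
40 [-0.83855516 -0.04335279  2.09196339  0.73201517  1.27433223 -0.3940968 ]
60 [-0.97566959  0.07272128  2.14210871  1.01274583  1.43656955 -0.67083517]
75 [-1.03617314  0.21421768  2.1538538   1.17323261  1.58707633 -0.84076618]
90 [-1.05656467  0.38495979  2.14149984  1.30350455  1.75529787 -0.98053836]
90 -0.16 [0.51009194 0.01676852 0.141     ] [-0.76121394  0.67776032  2.12591334  1.54421333  1.58013614 -1.23300148] ('wrist', array([ 0.34528507, -0.16626805,  0.141     ]))
90 -0.12 [0.53685716 0.04649431 0.141     ] [-0.65353741  0.6852905   2.0966137   1.64522907  1.54283923 -1.21214888] ('wrist', array([ 0.3720503 , -0.13654226,  0.141     ]))
90 -0.085 [0.56027673 0.07250438 0.141     ] [-0.56350845  0.69426249  2.06426776  1.72824912  1.50769361 -1.1927137 ] ('wrist', array([ 0.39546987, -0.
[... 379 characters left out ...]
.085 [0.55237986 0.06373401 0.15410595] [-0.58383349  0.53258708  2.11800778  1.61924839  1.3467678  -1.07217191] ('wrist', array([ 0.39007677, -0.11652183,  0.1968755 ]))
70 -0.16 [0.49594098 0.00105228 0.16906214] [-0.77850589  0.33649123  2.20880578  1.33311822  1.30880004 -0.95105881] ('wrist', array([ 0.34107318, -0.17094583,  0.2533017 ]))
70 -0.12 [0.5227062  0.03077807 0.16906214] [-0.67018307  0.35447926  2.17874166  1.41527589  1.25098246 -0.92620567] ('wrist', array([ 0.3678384 , -0.14122004,  0.2533017 ]))
70 -0.085 [0.54612577 0.05678814 0.16906214] [-0.57935997  0.37426971  2.14534257  1.48232411  1.20062192 -0.90509144] ('wrist', array([ 0.39125797, -0.11520997,  0.2533017 ]))
```

Call:
move_arm(
  rows="0 0 0 -1.15 1.15 8.03 1; 0 0 0 -1.15 1.15 8.03 1; 0 0 0 -1.15 1.15 8.03 1; 0 0 0 -1.15 1.15 8.03 1; 0 0 0 -1.15 1.15 8.03 1; 0 0 0 -1.15 1.15 8.03 1; 0 0 0 -1.15 1.15 8.03 1; 0 0 0 -1.15 1.15 8.03 1; 0 0 0 -1.15 1.15 8.03 1; 0 0 0 -1.15 1.15 8.03 1; 0 0 0 -1.15 1.15 8.03 1; 1.5 2 0 0 0 0 1; 2.5 3.4 0 0 0 0 1; 2.5 3.4 0 0 0 0 1; 2.5 3.4 0 0 0 0 1; 2.5 3.4 0 0 0 0 1; 2.5 3.4 0 0 0 0 1; 2.5 3.4 1 0 0 0 1; 2.5 3.4 2 0 0 0 1; 2.5 3.4 2.5 0 0 0 1",
)

```text
time_s: 13.75
eef_pos: [0.5697, -0.1284, 0.3769]
eef_rot: [0.001, 0.937, -0.349, 0.004]
wrist_force: [0.1, 0.4, -0.3]
opening: 1.0
```

```bash
python3 - <<'E'
from h import *
from bench import ctrl
o=ctrl.get_obs(); print(o["eef_pos"],o["q"])
g=np.array([0.55735229,-0.24066214]); u=np.array([np.cos(np.radians(48.8)),np.sin(np.radians(48.8))]); v=np.array([u[1],-u[0],0])
plan(o,[g[0],g[1],.23],frame(v,[0,0,-1]))
E
```

```text
[ 0.56966726 -0.12840296  0.37687885] [-4.24233599e-01  1.44642722e-01  1.50124149e+00 -1.35593927e-03
  1.48667710e+00  2.89629158e-01]
rot first (tool deg): [-0.075 -0.518  0.305] | 0.605553887730033
then shift cm in NEW tool axes: [ 6.468  9.258 14.688]  in OLD: [ 6.285  9.311 14.733] 0.1852759478035266
```

Call:
move_arm(
  rows="1.5 2.3 2.5 0 0 0.3 1; 1.6 2.3 2.5 0 -0.5 0 1; 1.6 2.3 2.5 0 0 0 1; 1.6 2.3 2.5 0 0 0 1; 0.1 0 2.5 0 0 0 1; 0 0 1.5 0 0 0 1; 0 0 0 0 0 0 1; 0 0 0 0 0 0 1",
)

```text
time_s: 14.55
eef_pos: [0.5576, -0.237, 0.2364]
eef_rot: [-0.002, 0.936, -0.352, -0.002]
wrist_force: [0.7, -0.2, -0.3]
opening: 0.999
```

```bash
python3 - <<'E'
from h import *
from bench import ctrl
import pickle
o=ctrl.get_obs(); print(o["eef_pos"],o["q"])
c=ctrl.camera("wrist"); pickle.dump((o,c),open("w9.pkl","wb")); cv2.imwrite("pics/w9.png",c["color"])
E
```

```text
[ 0.55761751 -0.23704964  0.23641144] [-0.5986384   0.3157744   1.58419138  0.00257052  1.24605798  0.11923454]
```

View pics/w9.png

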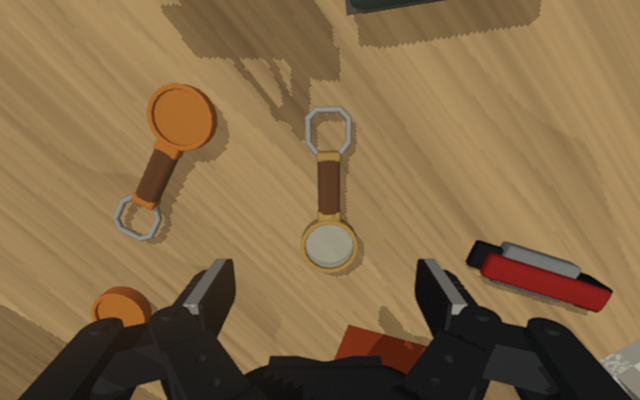

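```bash
python3 - <<'E'
from h import *
import pickle
o,c=pickle.load(open("w9.pkl","rb"))
cv2.imwrite("pics/w9c.png",cv2.resize(c["color"][95:280,270:390],(480,740)[::1],interpolation=cv2.INTER_CUBIC)[:600])
e=atz(c,(328.5,109.5),.008)[:2];l=atz(c,(329.5,245.5),.008)[:2];h0=atz(c,(329,153),.012)[:2];h1=atz(c,(329,221),.012)[:2]
u=(e-l)/np.linalg.norm(e-l);print(e,l,np.linalg.norm(e-l),"yaw",np.degrees(np.arctan2(u[1],u[0])),"handle ends",h0,h1,np.linalg.norm(h0-h1))
g=((e-.074*u)+(l+.062*u))/2; print("grip",g,(h0+h1)/2)
v=np.array([u[1],-u[0],0]); plan(o,[g[0],g[1],.082],frame(v,[0,0,-1]))
E
```

```text
[ 0.60870486 -0.1832111 ] [ 0.51957072 -0.28740522] 0.13711786847152913 yaw 49.45425815022248 handle ends [ 0.58322109 -0.21322483] [ 0.53819591 -0.26509741] 0.06868793833777578
grip [ 0.56023746 -0.23986749] [ 0.5607085  -0.23916112]
rot first (tool deg): [-0.11   0.268 -0.633] | 0.695811812560789
then shift cm in NEW tool axes: [ 0.382  0.044 15.441]  in OLD: [ 0.455  0.069 15.439] 0.15445936874788335
```

View pics/w9c.png

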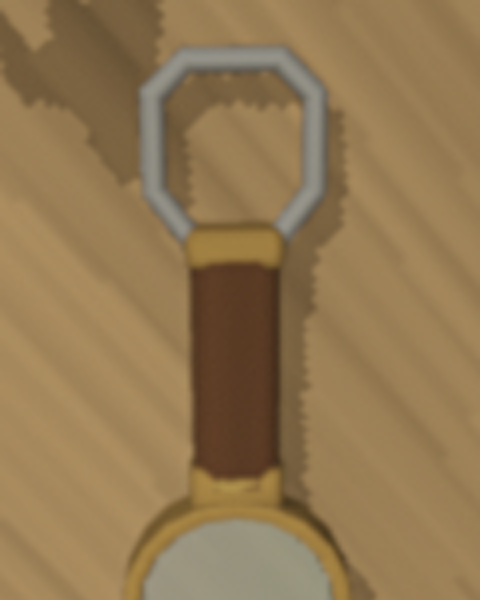

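Call:
move_arm(
  rows="0.2 0 2 0 0.3 -0.6 1; 0.2 0 4 0 0 0 1; 0 0.05 4 0 0 0 0.7; 0 0 3 0 0 0 0.45; 0 0 1.5 0 0 0 0.4; 0 0 0.7 0 0 0 0.38; 0 0 0.3 0 0 0 0.38; 0 0 0 0 0 0 0.38; 0 0 0 0 0 0 0.38",
)

```text
time_s: 15.5
eef_pos: [0.561, -0.2409, 0.0824]
eef_rot: [-0.001, 0.938, -0.347, 0.002]
wrist_force: [0.1, -0.1, 0.4]
opening: 0.38
```

```bash
python3 - <<'E'
from h import *
import pickle
from bench import ctrl
o=ctrl.get_obs(); print(o["eef_pos"],o["wrist_force"],o["opening"])
u=np.array([np.cos(np.radians(49.45)),np.sin(np.radians(49.45))]);v=np.array([u[1],-u[0],0]); plan(o,[.5602,-.2399,.077],frame(v,[0,0,-1]))
c=ctrl.camera("wrist"); cv2.imwrite("pics/w10.png",c["color"][150:400,200:460])
E
```

```text
[ 0.56098718 -0.24088388  0.08235243] [ 0.12325076 -0.05093966  0.3752791 ] 0.37950698387183623
rot first (tool deg): [-0.16  -0.125 -0.114] | 0.23280246775349814
then shift cm in NEW tool axes: [-0.124 -0.024  0.535]  in OLD: [-0.125 -0.022  0.535] 0.005498738195075625
```

View pics/w10.png

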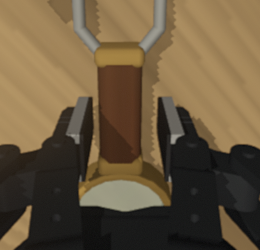

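Call:
move_arm(
  rows="-0.1 0 0.3 0 0 0 0.38; 0 0 0.2 0 0 0 0.38; 0 0 0 0 0 0 0.3; 0 0 0 0 0 0 0.2; 0 0 0 0 0 0 0.1; 0 0 0 0 0 0 0.1; 0 0 0 0 0 0 0.1",
)

```text
time_s: 16.25
eef_pos: [0.5593, -0.2396, 0.0757]
eef_rot: [-0.001, 0.938, -0.347, 0.0]
wrist_force: [0.2, -0.1, 0.7]
opening: 0.24
```

Call:
move_arm(
  rows="0 0 -1.5 0 0 0 0.1; 0 0 -3 0 0 0 0.1; 0 0 -4 0 0 0 0.1; 0 0 -4 0 0 0 0.1; 0 0 -4 0 0 0 0.1; -1.5 -0.4 -3 0 0 0 0.1; -3 -0.7 -1 0 0 0 0.1; -3.5 -0.8 0 0 0 0 0.1; -3.5 -0.8 0 0 0 0 0.1; -3.5 -0.8 0 0 0 0 0.1; -2 -0.3 0 0 0 0 0.1; 0 0 0 0 0 0 0.1",
)

```text
time_s: 17.45
eef_pos: [0.4532, -0.0984, 0.2814]
eef_rot: [-0.001, 0.938, -0.347, -0.0]
wrist_force: [0.4, -0.0, -1.1]
opening: 0.237
```

Call:
move_arm(
  rows="0 0 0 5 0 0 0.1; 0 0 0 7 0 0 0.1; 0 0 0 7 0 0 0.1; 0 0 0 7 0 0 0.1; 0 0 0 7 0 0 0.1; 0 0 0 7 0 0 0.1; 0 0 0 7 0 0 0.1; 0 0 0 7 0 0 0.1; 0 0 0 7 0 0 0.1; 0 0 0 7 0 0 0.1; 0 0 0 7 0 0 0.1; 0 0 0 7 0 0 0.1; 0 0 0 6 0 0 0.1; 0 0 0 2 0 0 0.1; 0 0 0 0 0 0 0.1",
)

```text
time_s: 18.95
eef_pos: [0.4549, -0.1011, 0.2802]
eef_rot: [0.664, -0.662, 0.246, -0.245]
wrist_force: [-0.4, 0.4, -1.0]
opening: 0.238
```

```bash
python3 - <<'E'
from h import *
from bench import ctrl
import pickle
o=ctrl.get_obs(); print(o["eef_pos"],tost(o["eef_pos"]),o["q"],o["wrist_force"],o["opening"]); M=Rq(o["eef_rot"]).as_matrix();print(M)
plan(o,o["eef_pos"],frame(-SY,SX))
c=ctrl.camera("wrist"); pickle.dump((o,c),open("w11.pkl","wb")); cv2.imwrite("pics/w11.png",c["color"])
E
```

```text
[ 0.45493581 -0.10107681  0.28021862] [-0.3534828  -0.03786493  0.28021862] [-1.06435758  0.30798736  2.1433418   1.29396544  1.79481881 -0.9095311 ] [-0.37627657  0.39866602 -1.04366349] 0.237843264194281
[[ 7.58322669e-01 -4.97301617e-04  6.51879193e-01]
 [-6.51876165e-01  2.56334179e-03  7.58321103e-01]
 [-2.04810348e-03 -9.99996591e-01  1.61966111e-03]]
rot first (tool deg): [-0.091  1.317 -0.118] | 1.3250676331558566
then shift cm in NEW tool axes: [0. 0. 0.]  in OLD: [0. 0. 0.] 0.0
```

View pics/w11.png

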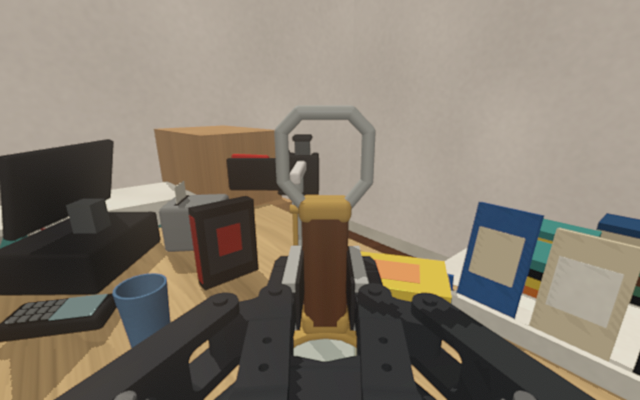

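Call:
move_arm(
  rows="0 0 0 0 1.3 0 0.1; -0.4 1 0.8 0 0 0 0.1; -0.5 2 1.2 0 0 0 0.1; -0.5 2 1.5 0 0 0 0.1; -0.5 2 1.5 0 0 0 0.1; -0.5 2 1.5 0 0 0 0.1; -0.5 2 1.5 0 0 0 0.1; -0.5 2 1.3 0 0 0 0.1; -0.5 1.1 1 0 0 0 0.1; 0 0 0 0 0 0 0.1; 0 0 0 0 0 0 0.1",
)

```text
time_s: 20.1
eef_pos: [0.4948, 0.003, 0.1403]
eef_rot: [0.661, -0.66, 0.253, -0.253]
wrist_force: [-0.4, 0.7, -0.6]
opening: 0.24
```

```bash
python3 - <<'E'
from h import *
from bench import ctrl
import pickle
o=ctrl.get_obs(); print(tost(o["eef_pos"]),o["q"],o["wrist_force"],o["opening"])
plan(o,o["eef_pos"],frame(-SY,SX))
c=ctrl.camera("wrist"); pickle.dump((o,c),open("w12.pkl","wb")); cv2.imwrite("pics/w12.png",c["color"])
cv2.imwrite("pics/w12c.png",cv2.resize(c["color"][60:260,210:430],(660,600),interpolation=cv2.INTER_CUBIC))
for n,p in dict(seat=(-.085,0,.185),arm=(-.085,0,.276),nose=(-.1065,0,.202),hinge=(-.102,0,.251)).items(): print(n,proj(c,st(*p)))
E
```

```text
[-0.24947801  0.00213191  0.14026759] [-0.8181201   0.67784459  2.14003651  1.48925069  1.60032855 -1.24754016] [-0.35884463  0.67138709 -0.57788808] 0.23953574191380503
rot first (tool deg): [-0.12   0.092 -0.038] | 0.15608209060640008
then shift cm in NEW tool axes: [0. 0. 0.]  in OLD: [0. 0. 0.] 0.0
seat [[326.769 149.279]]
arm [[326.846  11.023]]
nose [[326.944 128.004]]
hinge [[326.961  48.159]]
```

View pics/w12c.png

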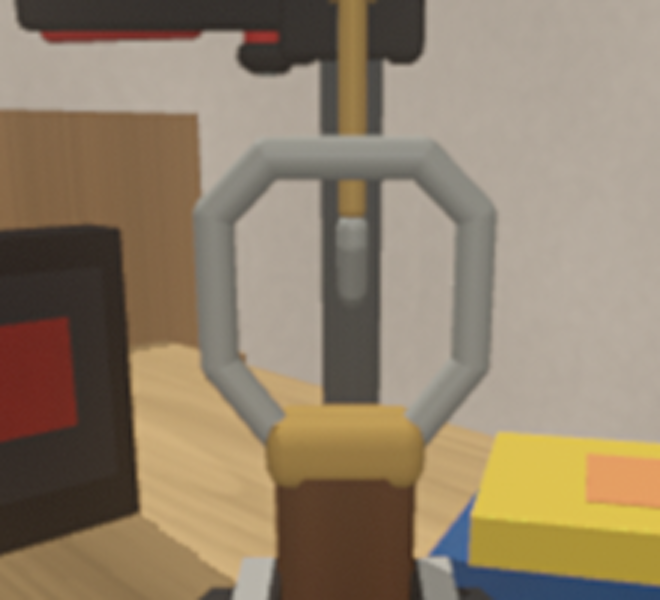

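Call:
move_arm(
  rows="0.1 0.1 0.5 0 0 0 0.1; 0.05 0.05 1 0 0 0 0.1; 0 0 1.2 0 0 0 0.1; 0 0 1.2 0 0 0 0.1; 0 0 1 0 0 0 0.1; 0 0 0.5 0 0 0 0.1; 0 0 0 0 0 0 0.1; 0 0 0 0 0 0 0.1",
)

```text
time_s: 20.95
eef_pos: [0.5321, 0.0417, 0.1388]
eef_rot: [0.661, -0.659, 0.253, -0.253]
wrist_force: [-0.0, 0.1, -1.8]
opening: 0.236
```

```bash
python3 - <<'E'
from h import *
from bench import ctrl
import pickle
o=ctrl.get_obs(); print(tost(o["eef_pos"]),o["wrist_force"],o["opening"])
c=ctrl.camera("wrist"); pickle.dump((o,c),open("w13.pkl","wb"))
cv2.imwrite("pics/w13c.png",cv2.resize(c["color"][60:260,210:430],(660,600),interpolation=cv2.INTER_CUBIC))
E
```

```text
[-0.19575065  0.00037324  0.13880423] [-0.04189386  0.12362504 -1.84262622] 0.23567851420516797
```

View pics/w13c.png

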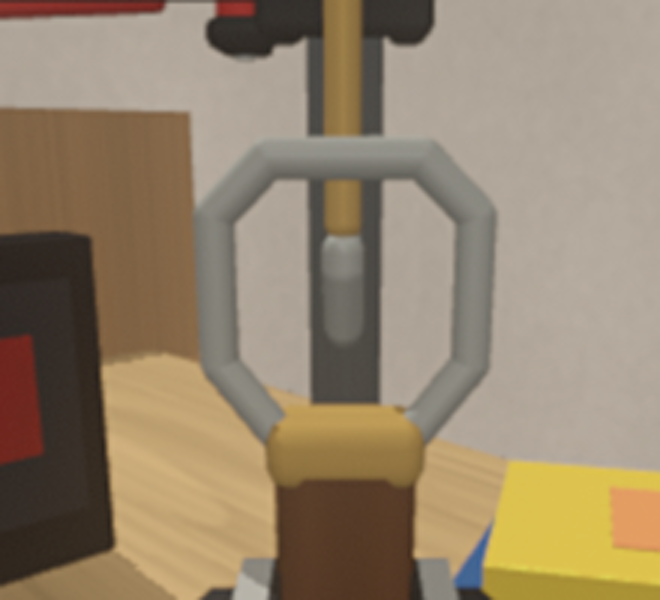

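Call:
move_arm(
  rows="0 0.05 0.5 0 0 0 0.1; 0 0 0.6 0 0 0 0.1; 0 0 0.6 0 0 0 0.1; 0 0 0.6 0 0 0 0.1; 0 0 0.6 0 0 0 0.1; 0 0 0.6 0 0 0 0.1; 0 0 0.6 0 0 0 0.1; 0 0 0.4 0 0 0 0.1; 0 0 0 0 0 0 0.1; 0 0 0 0 0 0 0.1",
)

```text
time_s: 22.0
eef_pos: [0.562, 0.0754, 0.138]
eef_rot: [0.661, -0.66, 0.253, -0.253]
wrist_force: [-0.3, -0.7, -3.6]
opening: 0.238
```

```bash
python3 - <<'E'
from h import *
from bench import ctrl
import pickle
o=ctrl.get_obs(); print(tost(o["eef_pos"]),o["wrist_force"],o["opening"],SX@o["wrist_force"])
c=ctrl.camera("wrist"); pickle.dump((o,c),open("w14.pkl","wb"))
cv2.imwrite("pics/w14c.png",cv2.resize(c["color"][60:260,210:430],(660,600),interpolation=cv2.INTER_CUBIC))
E
```

```text
[-0.15069732  0.00059647  0.13797698] [-0.29631601 -0.74443454 -3.59446212] 0.23792579043905443 -0.7514967933917445
```

View pics/w14c.png

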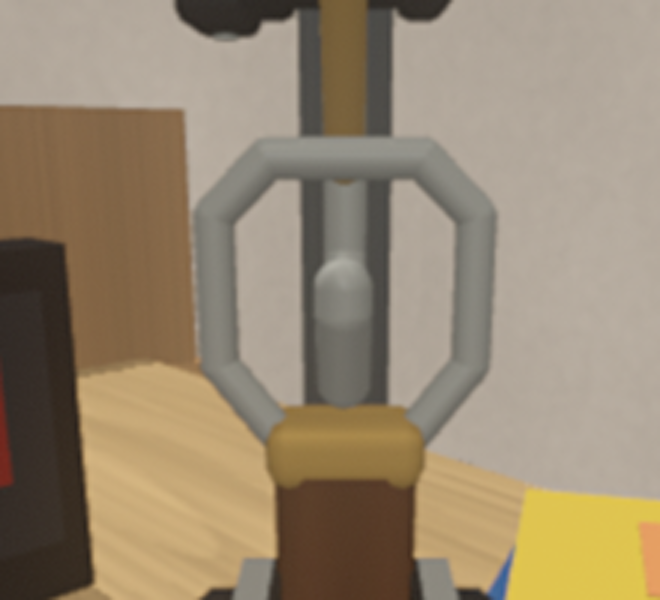

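Call:
move_arm(
  rows="0 0.3 0 0 0 0 0.1; 0 0.4 0 0 0 0 0.1; 0 0.4 0 0 0 0 0.1; 0 0.4 0 0 0 0 0.1; 0 0.4 0 0 0 0 0.1; 0 0.2 0 0 0 0 0.1; 0 0 0 0 0 0 0.1; 0 0 0 0 0 0 0.1",
)

```text
time_s: 22.85
eef_pos: [0.5622, 0.0752, 0.1174]
eef_rot: [0.661, -0.659, 0.253, -0.253]
wrist_force: [0.3, -0.1, -1.9]
opening: 0.234
```

```bash
python3 - <<'E'
from h import *
from bench import ctrl
import pickle
o=ctrl.get_obs(); print(tost(o["eef_pos"]),o["wrist_force"],o["opening"],SX@o["wrist_force"])
c=ctrl.camera("wrist"); pickle.dump((o,c),open("w15.pkl","wb"))
cv2.imwrite("pics/w15c.png",cv2.resize(c["color"][40:240,210:430],(660,600),interpolation=cv2.INTER_CUBIC))
E
```

```text
[-0.15067789  0.00035647  0.11735282] [ 0.30617122 -0.08521738 -1.9418928 ] 0.23409104250417626 0.14153967886947905
```

View pics/w15c.png

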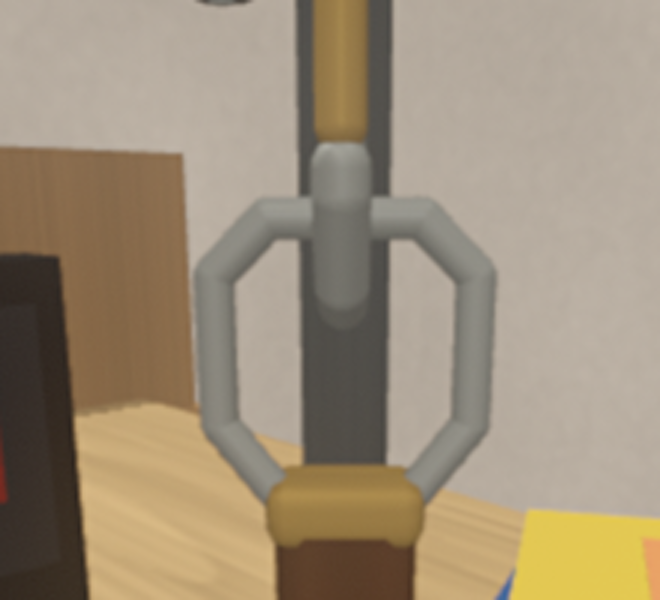

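Call:
move_arm(
  rows="0 0.1 0 0 0 0 0.1; 0 0 0 0 0 0 0.1; 0 0 0 0 0 0 0.1",
)

```text
time_s: 23.2
eef_pos: [0.5622, 0.0751, 0.1164]
eef_rot: [0.661, -0.659, 0.253, -0.253]
wrist_force: [1.0, 0.1, -1.2]
opening: 0.239
```

Call:
move_arm(
  rows="0 0.1 0 0 0 0 0.1; 0 0 0 0 0 0 0.1; 0 0 0 0 0 0 0.1",
)

```text
time_s: 23.5
eef_pos: [0.5622, 0.0752, 0.1154]
eef_rot: [0.661, -0.659, 0.253, -0.253]
wrist_force: [0.6, 0.0, -1.4]
opening: 0.238
```

Call:
move_arm(
  rows="0 0.1 0 0 0 0 0.1; 0 0 0 0 0 0 0.1; 0 0 0 0 0 0 0.1",
)

```text
time_s: 23.8
eef_pos: [0.5622, 0.0752, 0.1143]
eef_rot: [0.661, -0.659, 0.253, -0.253]
wrist_force: [-0.5, -0.6, -1.8]
opening: 0.237
```

Call:
move_arm(
  rows="0 0.1 0 0 0 0 0.1; 0 0 0 0 0 0 0.1; 0 0 0 0 0 0 0.1",
)

```text
time_s: 24.1
eef_pos: [0.5622, 0.0752, 0.1134]
eef_rot: [0.661, -0.659, 0.253, -0.253]
wrist_force: [-0.3, 0.3, 0.5]
opening: 0.237
```

Call:
move_arm(
  rows="0 0.1 0 0 0 0 0.1; 0 0 0 0 0 0 0.1; 0 0 0 0 0 0 0.1",
)

```text
time_s: 24.4
eef_pos: [0.5624, 0.0751, 0.1128]
eef_rot: [0.661, -0.659, 0.253, -0.254]
wrist_force: [0.3, -0.2, 3.8]
opening: 0.239
```

Call:
move_arm(
  rows="0 0.1 0 0 0 0 0.1; 0 0 0 0 0 0 0.1; 0 0 0 0 0 0 0.1",
)

```text
time_s: 24.7
eef_pos: [0.5625, 0.0751, 0.1123]
eef_rot: [0.662, -0.659, 0.252, -0.254]
wrist_force: [-0.6, 1.0, 6.7]
opening: 0.24
```

```bash
python3 - <<'E'
from h import *
from bench import ctrl
import pickle
o=ctrl.get_obs(); print(tost(o["eef_pos"]),o["wrist_force"],o["opening"],SX@o["wrist_force"])
c=ctrl.camera("wrist")
cv2.imwrite("pics/w16c.png",cv2.resize(c["color"][40:240,210:430],(660,600),interpolation=cv2.INTER_CUBIC))
E
```

```text
[-1.50598344e-01  1.32652972e-04  1.12335575e-01] [-0.61762896  1.02722425  6.70389782] 0.2403235844136446 0.350101944009275
```

View pics/w16c.png

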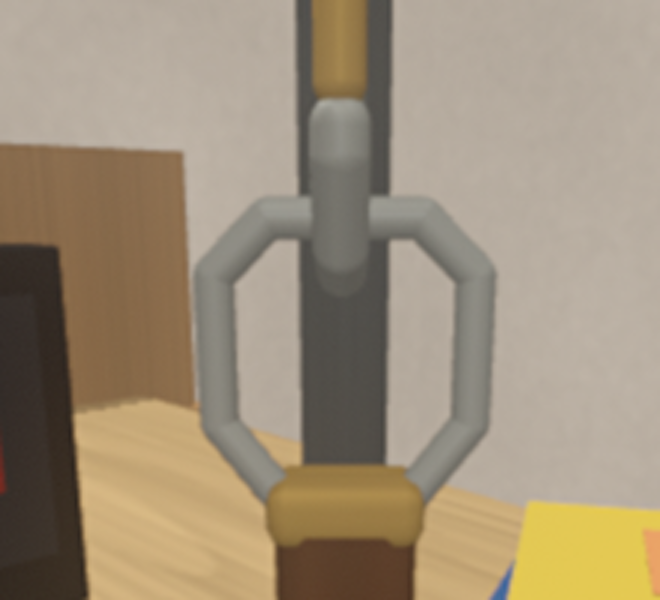

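Call:
move_arm(
  rows="0 -0.15 0 0 0 0 0.1; 0 0 0 0 0 0 0.1; 0 0 0 0 0 0 0.25; 0 0 0 0 0 0 0.27; 0 0 0 0 0 0 0.3; 0 0 0 0 0 0 0.34; 0 0 0 0 0 0 0.4; 0 0 0 0 0 0 0.5; 0 0 0 0 0 0 0.6; 0 0 0 0 0 0 0.6; 0 0 0 0 0 0 0.6; 0 0 0 0 0 0 0.6",
)

```text
time_s: 25.95
eef_pos: [0.5622, 0.0752, 0.1129]
eef_rot: [0.661, -0.659, 0.253, -0.253]
wrist_force: [-0.3, 0.4, -0.2]
opening: 0.598
```

```bash
python3 - <<'E'
from h import *
from bench import ctrl
o=ctrl.get_obs(); print(tost(o["eef_pos"]),o["wrist_force"],o["opening"],SX@o["wrist_force"])
c=ctrl.camera("wrist")
cv2.imwrite("pics/w17.png",c["color"])
E
```

```text
[-0.15071028  0.00036151  0.11287553] [-0.34585496  0.36828978 -0.23199653] 0.5981835823465264 0.042270508895789344
```

View pics/w17.png

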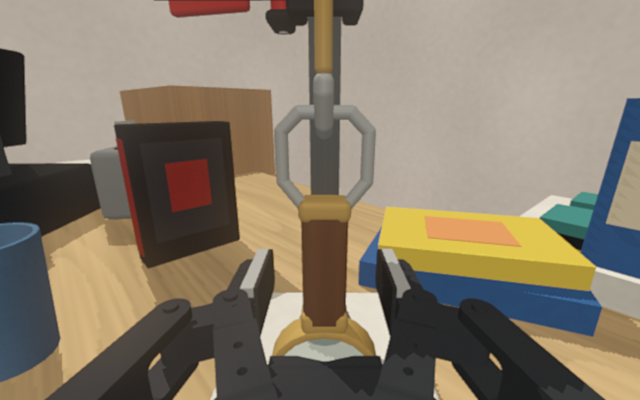

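Call:
move_arm(
  rows="0 0 -0.5 0 0 0 0.6; 0 0 -1 0 0 0 0.6; 0 0 -1.5 0 0 0 0.6; 0 0 -2 0 0 0 0.6; 0 0 -2 0 0 0 0.6; 0 0 -2 0 0 0 0.6; 0 0 -2 0 0 0 0.6; 0 -1 -1.5 0 0 0 0.6; 0 -1 -1 0 0 0 0.6; 0 0 0 0 0 0 0.6; 0 0 0 0 0 0 0.6; 0 0 0 0 0 0 0.6; 0 0 0 0 0 0 0.6; 0 0 0 0 0 0 0.6; 0 0 0 0 0 0 0.6",
)

```text
time_s: 27.5
eef_pos: [0.4719, -0.0248, 0.1323]
eef_rot: [0.661, -0.659, 0.253, -0.253]
wrist_force: [-0.5, 0.1, -0.3]
opening: 0.601
```

```bash
python3 - <<'E'
from h import *
from bench import ctrl
o=ctrl.get_obs(); print(tost(o["eef_pos"]),o["wrist_force"],o["opening"])
c=ctrl.camera("wrist")["color"]; s=ctrl.camera("scene")["color"]; t=ctrl.camera("top")["color"]
cv2.imwrite("pics/w18.png",c); cv2.imwrite("pics/s18.png",cv2.resize(s[150:290,230:430],(800,560),interpolation=cv2.INTER_CUBIC)); cv2.imwrite("pics/t18.png",t)
E
```

```text
[-0.28543934  0.00055029  0.13234998] [-0.52381307  0.14814225 -0.32500111] 0.6005826139153472
```

View pics/w18.png

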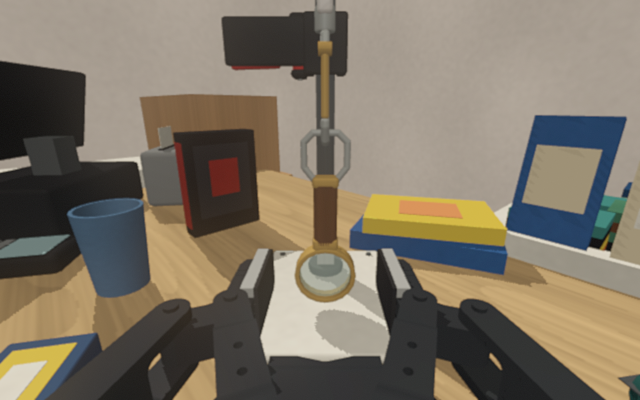

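View pics/s18.png

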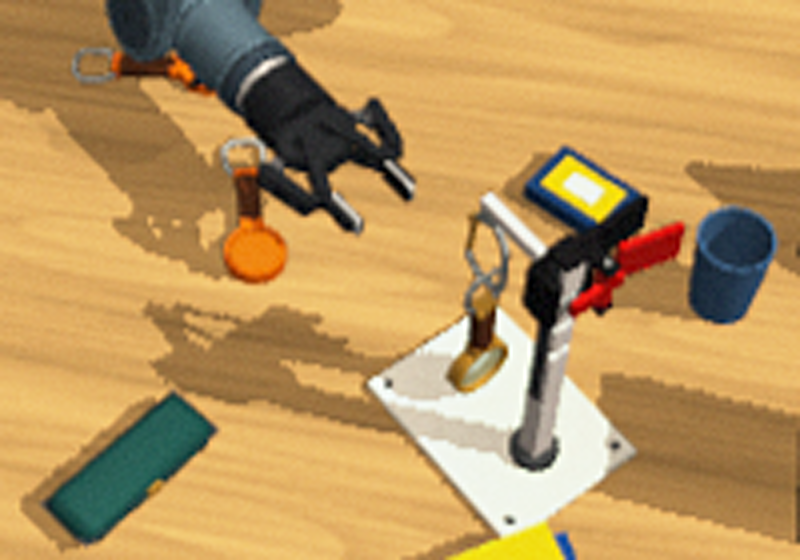

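View pics/t18.png

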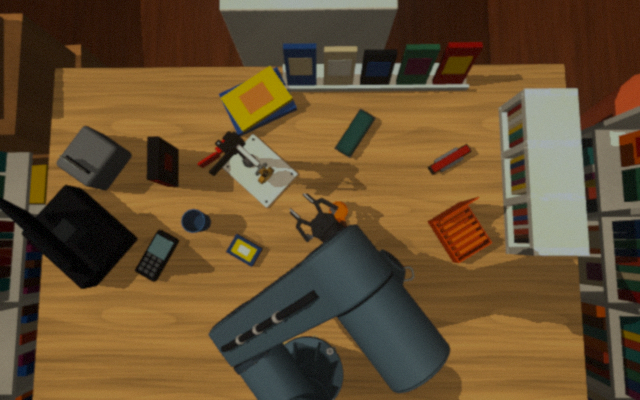

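Call:
move_arm(
  rows="0 0 0 0 0 0 0.6; 0 0 0 0 0 0 0.6; 0 0 0 0 0 0 0.6; 0 0 0 0 0 0 0.6; 0 0 0 0 0 0 0.6; 0 0 0 0 0 0 0.6; 0 0 0 0 0 0 0.6; 0 0 0 0 0 0 0.6; 0 0 0 0 0 0 0.6; 0 0 0 0 0 0 0.6; 0 0 0 0 0 0 0.6; 0 0 0 0 0 0 0.6; 0 0 0 0 0 0 0.6; 0 0 0 0 0 0 0.6; 0 0 0 0 0 0 0.6; 0 0 0 0 0 0 0.6; 0 0 0 0 0 0 0.6; 0 0 0 0 0 0 0.6; 0 0 0 0 0 0 0.6; 0 0 0 0 0 0 0.6",
)

```text
time_s: 29.65
eef_pos: [0.4719, -0.0252, 0.1325]
eef_rot: [0.661, -0.659, 0.253, -0.253]
wrist_force: [0.3, -0.6, 0.2]
opening: 0.594
```

```bash
python3 - <<'E'
from h import *
from bench import ctrl
a=cv2.imread("pics/w18.png").astype(int)
fr=[ctrl.camera("wrist")["color"].astype(int) for _ in range(8)]
for f in fr: print(np.abs(f-a)[80:310,280:370].mean().round(2), np.abs(f-fr[0])[80:310,280:370].mean().round(2), np.abs(f-a)[150:250,160:260].mean().round(2))
cv2.imwrite("pics/w19.png",cv2.resize(fr[-1].astype(np.uint8)[0:320,250:400],(281*1,600)))
E
```

```text
1.96 0.0 1.26
2.0 0.44 1.25
1.97 0.41 1.26
1.99 0.42 1.26
2.0 0.45 1.26
1.97 0.4 1.26
1.96 0.39 1.26
1.96 0.4 1.26
```

View pics/w19.png

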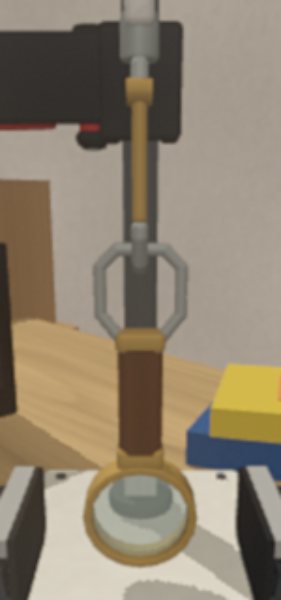

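The magnifier is still, hanging lens down with the gate closed and the robot clear of it, so I'm handing in.

```bash
python3 -c "
from bench import ctrl
print(ctrl.hand_in(), ctrl.get_obs()['time_s'])"
```

```text
the job is handed in; nothing more can be done
the job is handed in; nothing more can be done
```

The magnifier is hanging on the stand's hook with the gate closed, and I handed the job in at about 30 s of the 67 s allowed.

**Hook arm:** I squeezed the red lever, raised the carriage until it touched its end stop, then came back down about 4 mm to the top notch. After I let go, the lever sprang back to its fully released angle, which means the pawl is in the notch.

**Magnifier:** I picked up the brass-rimmed one with the clear lens, not the orange look-alikes. Its eye went in through the gate above the nose. I lowered it until it touched the bow, let go and backed the gripper about 13 cm away.

**Last checks:**
- The gate is closed against the nose with the eye inside the hook.
- The magnifier hangs lens down, clear of the base plate.
- Eight pictures taken over about 0.4 s showed no movement beyond image noise.
- The things on the counter that show in the last top view look unmoved; the arm hid part of that view. The wrist force read close to zero.

**Disagreements:**
- Squeezing the lever apparently pushed the carriage about 3 mm below its starting notch. The lift therefore read about 87 mm, and I took the end stop as the height reference instead.
- The wrist camera put the nose tip 3 to 4 mm lower than the given sizes imply, probably because the tip is rounded. The rest of the hook agreed to within about 1.5 mm.

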